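# Press the push-on cap down the carousel shaft

## Robot

A 6-joint arm with a two-finger parallel gripper is mounted at the origin on a cart in front of the work surface, level with it; the furniture and walls round the work are solid. World frame = base frame: x ahead of the robot, y to its left, z up, the work surface at z = 0. Lengths are in m, angles in rad, forces in N, time in s.
With the tool pointing down it reaches from about 0.25 to 0.775 m from the base axis. Payload 4 kg.
Tool frame: the origin (TCP) lies on the centre line of the jaws, within the pads' length; the fingertips stand 8 mm ahead of it and the grasp point (between the pads) lies 11 mm behind it; y points along the fingers, x is the direction in which the jaws open and shut, and the axes are right-handed (so a half turn about y gives the same grasp; the last joint's range is limited). The gripper opens to 94 mm and grips with 3 to 60 N. Pads are 16 mm wide; open, the fingers measure 119 mm over their backs; the gripper's body (75 mm by 177 mm) begins 78 mm behind the grasp point.
Start: joints at [1.023, 0.087, 1.371, -0, 1.684, -0.103], TCP at [0.237, 0.496, 0.214] pointing down, gripper open.
Joint ranges: [-3.1, 3.1], [-0.76, 2.03], [0.27, 2.55], [-1.08, 4.22], [0.17, 2.65], [-2.57, 2.57]. Speed limits (rad/s): [2.79, 2.79, 3.14, 3.14, 3.14, 3.14].

## Interface

Orientations are given as [roll, pitch, yaw] about the fixed x, y, z axes, in that order (R = Rz(yaw) Ry(pitch) Rx(roll)).
In Python, from bench import robot gives the robot as it stands.
- The arm moves only by the tool step_arm, never from a script. Its argument "commands" is a list of rows, each an object with "xyz": the shift along the world's x, y, z in m, a list of three; "twist": the turn, a rotation vector about the world's x, y, z in degrees, a list of three. In form: [{"xyz": [tx, ty, tz], "twist": [ax, ay, az]}, ...]. A call has 1 to 12 rows; each row is the pose to reach, as a shift and turn from the pose commanded when the call began; what a row does not reach only later rows make up. A row lasts 1/12 s, in which the tool goes at most 41.7 mm and 7.16 degrees, less where a joint would pass 70% of its speed; a pose out of reach is approached as far as the arm can. A call with a gripper value outside its range is refused whole. "fingers" is the closure in counts, from 0 (fully open) to 255 (shut), set as the call begins (left out, the last holds). The fingers move at their own pace and stop on an object; the grip force is fixed at half the most. Time passes only in rows, so rows that repeat a pose let the fingers close. It gives the time, the measured TCP pose, the force and the opening at its end, in the units of the state.
- robot.get_obs(): the state, without advancing time (a new reading comes with each control period).
- robot.snapshot(name): name is "side" or "top" or "wrist"; returns (picture, depth): 480x640x3 uint8, red, green, blue; 480x640 float32, m along the optical axis (not along the pixel's ray), 0 where there is no reading.
- robot.camera_info(name): a dict with "fx", "fy", "cx", "cy" (pixels), "R" (3x3) and "t" (3): a world point X has camera coordinates R X + t. Camera axes: x right, y down, z forward; pixel columns grow to the right and rows downward; lengths in m; the calibration is good to about 2 mm. A picture is of the moment at which its call begins: read the wrist's pose just before it. camera_info takes no time and is no camera call; for the wrist camera it gives the pose at the moment of the call.
- robot.close_job(): hands the job in, once; it reports no verdict.
The state is a dict: "time": time; "joint_positions": joint angles; "qvel": joint speeds; "joint_torque": joint torques, N m; "tool_pos": TCP position; "ee_rot": TCP orientation; "wrist_force": force on the tool from outside, world axes, zero at the start; "wrist_torque": the same for the moment, N m; "width": finger opening in m.
Only numpy, scipy, OpenCV 4.12 (cv2) and the standard library are available. Lean on these libraries where they do the work, as an engineer would, in place of code of your own. Each camera call takes 0.05 s, during which the arm holds its last target.

## Task

Fit the loose flanged push-on cap onto the upright shaft of the sample carousel: set it over the shaft's tip, flange down, and press it straight down until its teeth hold it upright and tight against the spring washer, leaving the washer about half squashed. Feel for it and never squash the washer flat; then let go and leave the things standing near by where they are.

Things in the scene. Friction and masses are not known exactly. Their poses are not given: they have to be found in the camera images.
- cap: Loose push-on axle cap, dark steel, 80 to 130 g, standing flange down on the worktop. Flange: disc 42 mm across, 5 mm thick; above it a ribbed round neck, 26 mm across, up to 29 mm. A bore 11 mm across goes right through. Origin: centre of the underside; z up the axis.
- cap_grip (a point): Point on the cap's axis 17 mm above its underside, mid height of the neck. Grip the neck from above with the fingertips just above the flange, so that they push on the flange's upper face.
- cap_teeth (a point): Point on the cap's axis 7.5 mm above its underside, where four sprung steel teeth in the bore leave only 6.8 mm. On the 8 mm shaft they slide down against a drag of roughly 5 to 10 N (steady within a run to about 1 N at a steady slow pace) and grip several times harder against being pulled up. After letting go they give back some tenths of a mm.
- stand: Sample carousel fixed to the worktop: dark round foot 110 mm across, white disc 124 mm across with eight shallow vial cups (rims 39 mm above the worktop), in the middle a hub and an upright plain steel shaft 8 mm across. Origin: centre of the foot's underside on the worktop, on the shaft's axis; z up along the shaft.
- shaft_tip (a point): Top end of the shaft, on its axis, 96 mm above the worktop. The top 13 mm taper from 8 mm across to a blunt tip 2 mm across.
- hub: Grey boss round the shaft, 34 mm across; origin: centre of its underside, 31 mm above the worktop. On it a sprung steel washer 31 mm across, whose upper face unloaded is 47 to 57 mm above the worktop: this differs from run to run, no given pose shows it, it must be felt.
- hub_top (a point): Top of the grey boss on the axis, 41 mm above the worktop, under the washer. Once the cap meets the washer the push rises above the teeth's drag by 6 N per mm. Half squashed is 1.5 mm (9 N), flat 3 mm (18 N). The push on the washer must never pass 15 N, and must be 4.5 to 14 N after the cap is let go.
- beaker: Empty 50 ml glass beaker, 50 mm across, 67 mm high, bystander. Origin: centre of its underside.
- plug: Tapered rubber stopper, 32 mm across, 28 mm high, bystander. Origin: centre of its underside.
- plier: Pliers lying flat, 131 mm long, bystander. Origin: centre of its underside.
- vial: Small capped glass vial, 25 mm across, 56 mm high, bystander. Origin: centre of its underside.
Mind the look-alikes: they are no part of the job. Several things look just like the cap: the one meant starts farthest from the robot's base.

How it is judged:
On the way, in this order (a step that is already met when the one before it is completed fails the run):
1. the cap is over the tip of the shaft, flange down and upright, its teeth started on the taper (horizontal distance between cap and shaft_tip below 0.004 m and z of cap in the frame of stand between 0.04 and 0.088 m and angle between cap's own z axis and vertical below 0.2 rad), for 0.1 s.
2. the cap presses on the spring washer (contact force between cap and hub above 4 N), for 0.1 s.
At the end, for the whole second after the job is handed in: The cap sits on the shaft, upright (within 0.1 rad) and on its axis (within 3 mm), at rest, its underside 40 to 58 mm above the worktop, and by its own teeth it keeps the spring washer loaded with 4.5 to 14 N (contact force between cap and hub between 4.5 and 14 N and horizontal distance between cap and stand below 0.003 m and angle between cap's own z axis and vertical below 0.1 rad and z of cap in the frame of stand between 0.04 and 0.058 m and linear speed of cap below 0.01 m/s); the robot touches nothing.
It fails at once if the spring washer is pressed with more than 15 N (all but squashed flat) (contact force between cap and hub above 15 N).
It fails at once if a bystander is moved by more than 3 cm (distance of any of beaker, plug, plier, vial from where it was at the start of the episode above 0.03 m).
It also fails if it takes over 72 s, if anything falls off the work surface, if the arm or the gripper's body presses on something with over 40 N, if the wrist force passes 120 N, or if a joint passes its speed limit or range.

## Working session

There is one attempt and no reset: what is moved stays moved. The work goes in short steps, Python scripts to look and compute and a tool call to move; the robot and the scene stay as the last step left them, time stands still between calls to the robot, and variables do not carry over. Pictures are saved under pics/ and viewed, and the job is handed in when it is done.

Besides the shell and the picture viewer there is one more tool, called after ">>>" as name([rows], argument=value, ...), one row to a line, values as JSON. step_arm: Moves the arm, as the interface text tells. Its arguments: {"type":"object","properties":{"commands":{"type":"array"},"fingers":{"type":"number"}},"required":["commands"]}

```bash
mkdir -p pics; cat > h.py <<'E'
from bench import robot
import numpy as np, cv2
def snap(n,f):
    ci=robot.camera_info(n); p,d=robot.snapshot(n)
    cv2.imwrite(f'pics/{f}.png',p[:,:,::-1]); np.savez(f'pics/{f}.npz',p=p,d=d,**{k:np.array(v) for k,v in ci.items()})
    return p,d,ci
def load(f): return dict(np.load(f'pics/{f}.npz'))
def px(s,u,v,z=None):
    R,t=s['R'],s['t']
    r=np.array([(u-s['cx'])/s['fx'],(v-s['cy'])/s['fy'],1.])
    o=-R.T@t; w=R.T@r
    if z is None: return o+w*s['d'][int(round(v)),int(round(u))]
    return o+w*(z-o[2])/w[2]
def proj(s,X):
    c=s['R']@np.array(X)+s['t']; return s['fx']*c[0]/c[2]+s['cx'],s['fy']*c[1]/c[2]+s['cy']
def crop(f,u0,v0,u1,v1,k,out):
    im=cv2.imread(f'pics/{f}.png')[v0:v1,u0:u1]; cv2.imwrite(f'pics/{out}.png',cv2.resize(im,None,fx=k,fy=k,interpolation=cv2.INTER_CUBIC))
E
python3 - <<'E'
from h import *
print(robot.get_obs())
snap('top','t0');snap('side','s0')
E
```

```text
{'time': 0.0, 'joint_positions': array([ 1.02287987e+00,  8.79507220e-02,  1.37222906e+00,  7.60450177e-06,
        1.68358483e+00, -1.03124542e-01]), 'qvel': array([ 0.00018774,  0.00034806, -0.00060655,  0.00133111, -0.0032815 ,
       -0.00028639]), 'joint_torque': array([-2.70630371e-04, -3.40184569e+01, -3.02418852e+01,  7.16557726e-02,
        3.32417025e-02, -1.67322992e-04]), 'tool_pos': array([0.23639003, 0.49603189, 0.21231927]), 'ee_rot': array([-1.57056522,  0.00215964,  1.1260055 ]), 'wrist_force': array([-0.3584754 ,  0.00691504, -0.21538199]), 'wrist_torque': array([0.02370327, 0.01425825, 0.03216105]), 'width': 0.09417743211969101}
```

View pics/t0.png

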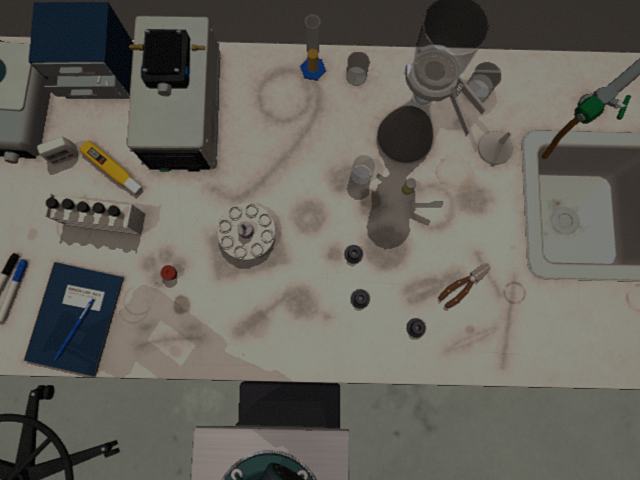

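View pics/s0.png

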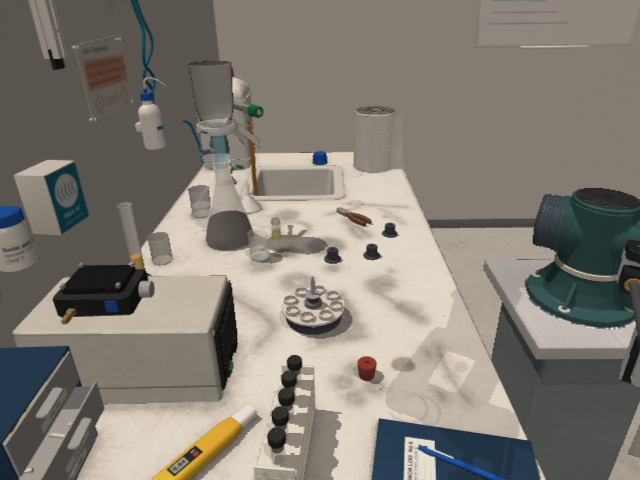

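```bash
python3 - <<'E'
from h import *
s=load('t0')
print('base',proj(s,[0,0,0]),'tcp',proj(s,[.237,.496,.2]))
for n,u,v,z in [('A',354,254,.029),('B',360,298,.029),('C',416,327,.029),('shaft',247,231,.096),('plug',168,272,.028),('vial',408,187,.056),('beaker',358,180,.0),('plier',462,288,.01)]:
    X=px(s,u,v,z); print(n,X.round(4),np.hypot(*X[:2]).round(4),px(s,u,v).round(3))
crop('t0',330,230,440,345,6,'t0c'); crop('t0',205,190,295,275,8,'t0s')
crop('s0',265,215,415,345,5,'s0c')
E
```

```text
base (np.float64(268.5656441388637), np.float64(508.09529342484666)) tcp (np.float64(-28.737271304411195), np.float64(390.1940476279778))
A [ 0.5123 -0.1626  0.029 ] 0.5375 [ 0.516 -0.165  0.002]
B [ 0.4199 -0.1762  0.029 ] 0.4554 [ 0.422 -0.179  0.001]
C [ 0.363  -0.2924  0.029 ] 0.4661 [ 0.363 -0.298  0.   ]
shaft [0.5433 0.0563 0.096 ] 0.5462 [0.55  0.061 0.059]
plug [0.4649 0.2268 0.028 ] 0.5173 [0.465 0.228 0.025]
vial [ 0.6539 -0.273   0.056 ] 0.7086 [ 0.654 -0.273  0.054]
beaker [ 0.6833 -0.1716  0.    ] 0.7046 [ 0.672 -0.169  0.038]
plier [ 0.4475 -0.3948  0.01  ] 0.5968 [ 0.449 -0.398 -0.001]
```

View pics/t0c.png

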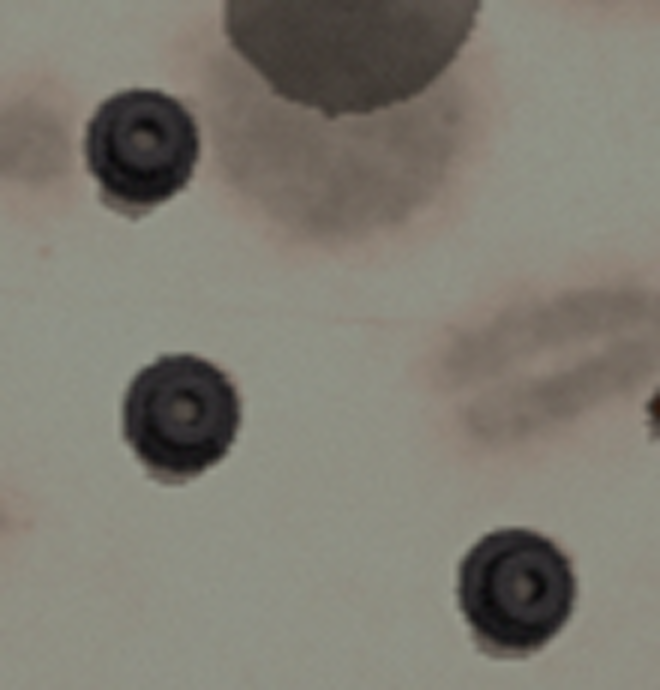

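View pics/t0s.png

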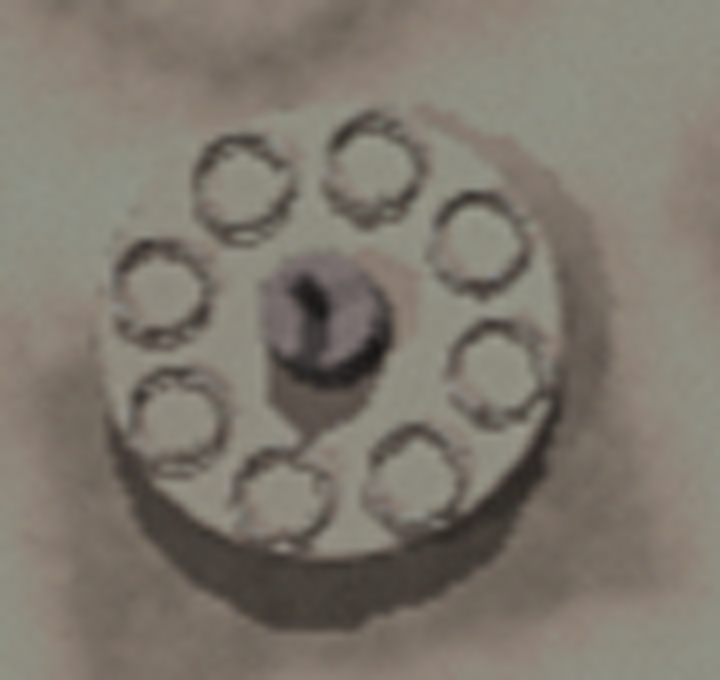

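View pics/s0c.png

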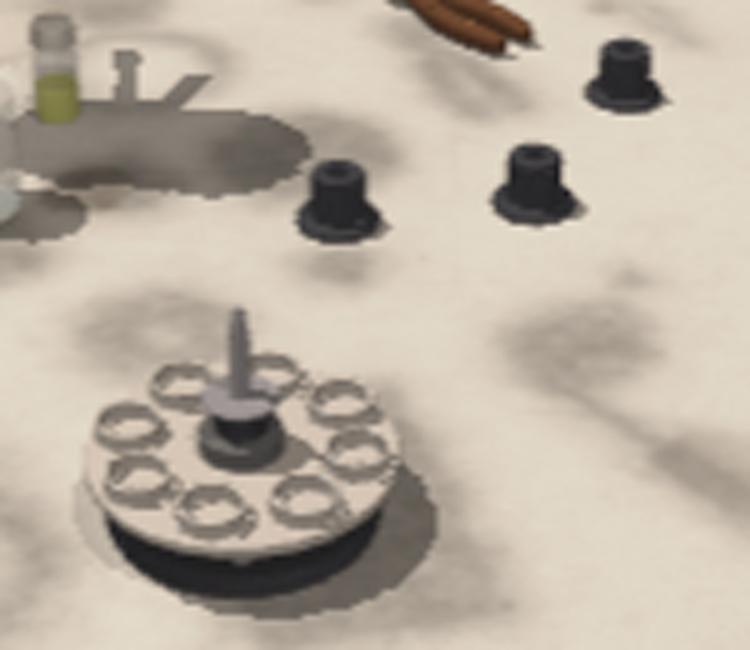

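>>> step_arm([
  {"xyz":[0.04,-0.04,0],"twist":[0,0,0]},
  {"xyz":[0.08,-0.08,0],"twist":[0,0,0]},
  {"xyz":[0.12,-0.12,0],"twist":[0,0,0]},
  {"xyz":[0.16,-0.17,0],"twist":[0,0,0]},
  {"xyz":[0.19,-0.22,0],"twist":[0,0,0]},
  {"xyz":[0.21,-0.27,0],"twist":[0,0,0]},
  {"xyz":[0.23,-0.32,0],"twist":[0,0,0]},
  {"xyz":[0.24,-0.37,0],"twist":[0,0,0]},
  {"xyz":[0.25,-0.42,0],"twist":[0,0,0]},
  {"xyz":[0.25,-0.44,0],"twist":[0,0,0]},
  {"xyz":[0.25,-0.44,0],"twist":[0,0,0]},
  {"xyz":[0.25,-0.44,0],"twist":[0,0,0]},
])

```text
time: 1.1
tool_pos: [0.4819, 0.0705, 0.2131]
ee_rot: [-1.57, 0.0, 1.126]
wrist_force: [0.2, 0.2, -0.4]
width: 0.0938
```

```bash
python3 - <<'E'
from h import *
o=robot.get_obs(); print(o['time'],o['tool_pos'],o['ee_rot'],o['wrist_force'])
s=snap('wrist','w0')[2]; print(s)
s=load('t0'); print(px(s,242.7,225.8,.096))
E
```

```text
1.1 [0.48187245 0.07048648 0.21307333] [-1.57018440e+00  1.07102782e-04  1.12604548e+00] [ 0.21257269  0.19135709 -0.36787255]
{'fx': 369.58128871912993, 'fy': 369.58128871912993, 'cx': 321.1549887464118, 'cy': 241.04409111530117, 'R': array([[ 4.29161829e-01,  9.03227615e-01, -5.81643580e-06],
       [ 8.74057822e-01, -4.15300397e-01,  2.52088286e-01],
       [ 2.27690686e-01, -1.08191754e-01, -9.67704240e-01]]), 't': array([-0.27143601, -0.41789389,  0.28845942])}
[0.55366113 0.06540867 0.096     ]
```

View pics/w0.png

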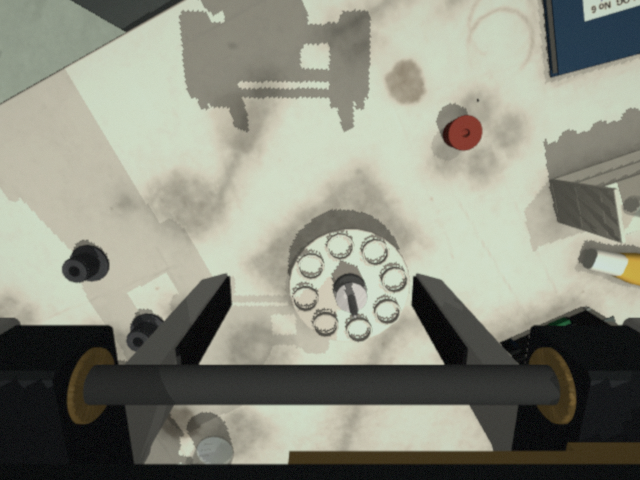

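```bash
python3 - <<'E'
from h import *
crop('w0',310,260,400,330,8,'w0s')
E
```

```text
(no output)
```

View pics/w0s.png

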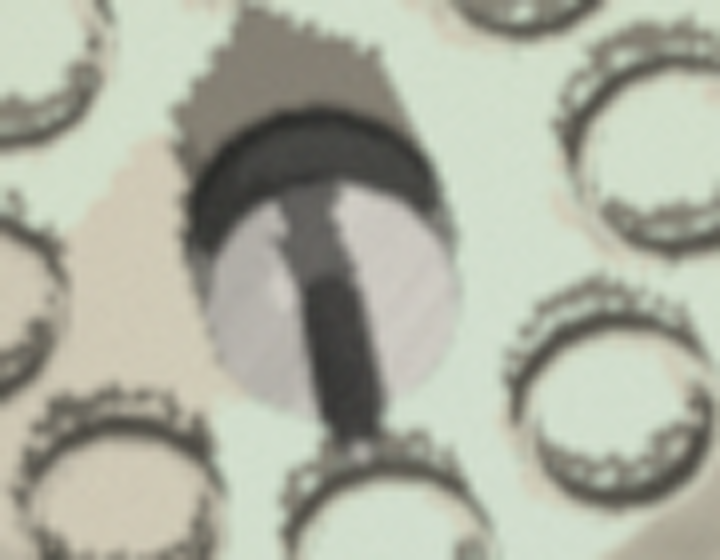

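```bash
python3 - <<'E'
from h import *
s=load('w0'); t=load('t0'); d=load('s0') if 0 else dict(np.load('pics/s0.npz'))
print('wrist tip',px(s,355,316.0,.096)); print('washer c',[px(s,351.6,297.5,z).round(4) for z in(.047,.052,.057)], px(s,345,297),px(s,360,297),px(s,358,305))
# side tip
u,v=265+239/5,215+310/5; print('side',u,v,px(d,u,v,.096))
# triangulate 3 views
A=[];b=[]
for q,(a,c) in ((s,(355,316)),(t,(242.7,225.8)),(d,(u,v))):
    P=np.hstack([q['R'],q['t'][:,None]]);x=(a-q['cx'])/q['fx'];y=(c-q['cy'])/q['fy']
    for r in (x*P[2]-P[0],y*P[2]-P[1]): A.append(r[:3]);b.append(-r[3])
print(np.linalg.lstsq(np.array(A),np.array(b),rcond=None)[0])
print('capA wrist', px(s,145,325,.029))
E
```

```text
wrist tip [0.55590301 0.0682967  0.096     ]
washer c [array([0.5601, 0.0675, 0.047 ]), array([0.558, 0.068, 0.052]), array([0.5558, 0.0686, 0.057 ])] [0.55309324 0.06296417 0.05598744] [0.55912456 0.07594283 0.05627256] [0.56636886 0.07074741 0.05516721]
side 312.8 277.0 [0.5548861  0.06831815 0.096     ]
[0.55502309 0.06689845 0.09510473]
capA wrist [ 0.50263588 -0.14435124  0.029     ]
```

>>> step_arm([
  {"xyz":[-0.01,-0.04,0],"twist":[0,0,0]},
  {"xyz":[-0.02,-0.08,0],"twist":[0,0,0]},
  {"xyz":[-0.03,-0.12,0],"twist":[0,0,0]},
  {"xyz":[-0.04,-0.16,-0.02],"twist":[0,0,0]},
  {"xyz":[-0.05,-0.19,-0.04],"twist":[0,0,0]},
  {"xyz":[-0.05,-0.21,-0.06],"twist":[0,0,0]},
  {"xyz":[-0.05,-0.21,-0.06],"twist":[0,0,0]},
  {"xyz":[-0.05,-0.21,-0.06],"twist":[0,0,0]},
  {"xyz":[-0.05,-0.21,-0.06],"twist":[0,0,0]},
  {"xyz":[-0.05,-0.21,-0.06],"twist":[0,0,0]},
])

```text
time: 1.98
tool_pos: [0.433, -0.1366, 0.1549]
ee_rot: [-1.573, -0.001, 1.128]
wrist_force: [0.0, -0.5, 0.3]
width: 0.0939
```

```bash
python3 - <<'E'
from h import *
o=robot.get_obs(); print(o['time'],o['tool_pos'],o['ee_rot'],o['wrist_force'])
snap('wrist','w1')
E
```

```text
1.9833 [ 0.43302116 -0.13658108  0.15488956] [-1.57300787e+00 -6.52170474e-04  1.12774783e+00] [ 0.01139214 -0.52386726  0.30415922]
```

View pics/w1.png

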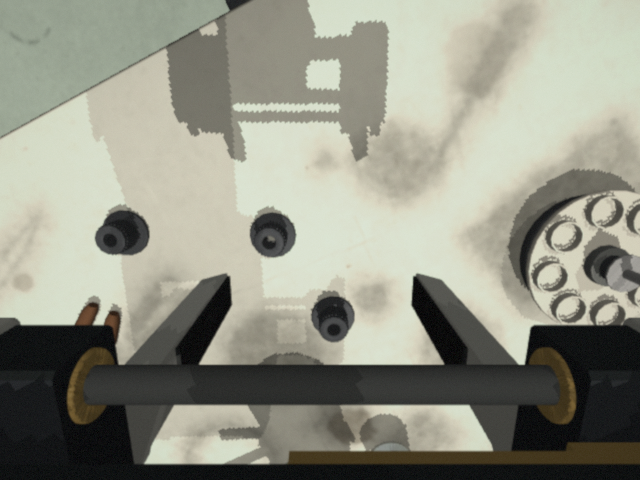

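```bash
python3 - <<'E'
from h import *
o=robot.get_obs(); print(o['time'],o['tool_pos'],o['qvel'].round(3))
crop('w1',300,280,370,350,9,'w1c')
crop('w1',80,190,370,350,2.5,'w1all')
s=load('w1')
for n,u,v in(('A',333.5,327),('B',270,238),('C',113,238)):
  X=px(s,u,v,.029);print(n,X.round(4),np.hypot(*X[:2]).round(4))
E
```

```text
2.0333 [ 0.43309772 -0.13656671  0.15499806] [ 0.    -0.     0.001 -0.006 -0.002 -0.005]
A [ 0.5134 -0.1613  0.029 ] 0.5381
B [ 0.417  -0.1748  0.029 ] 0.4522
C [ 0.3613 -0.2924  0.029 ] 0.4648
```

View pics/w1c.png

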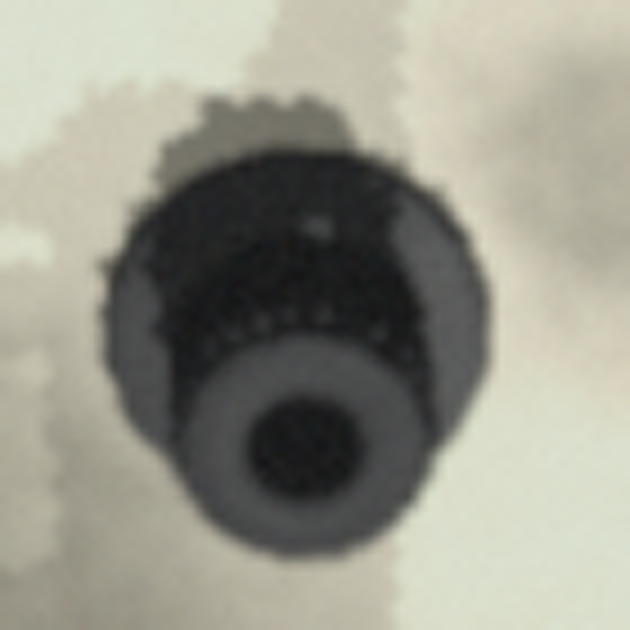

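```bash
python3 - <<'E'
from h import *
s=load('w1')
X=px(s,333.9,329.8,.029); print(X, X-robot.get_obs()['tool_pos'])
t=load('t0')
print(px(t,330+148/6,230+138/6,.029))  # top-view bore
E
```

```text
[ 0.51600614 -0.16213435  0.029     ] [ 0.08290842 -0.02556764 -0.12599806]
[ 0.5144376  -0.16397559  0.029     ]
```

View pics/w1all.png

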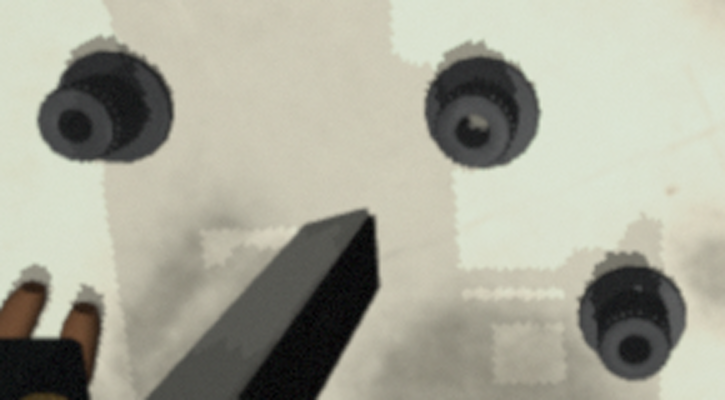

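>>> step_arm([
  {"xyz":[0.03,-0.01,0],"twist":[0,0,0]},
  {"xyz":[0.06,-0.02,-0.02],"twist":[0,0,0]},
  {"xyz":[0.0825,-0.026,-0.05],"twist":[0,0,0]},
  {"xyz":[0.0825,-0.026,-0.08],"twist":[0,0,0]},
  {"xyz":[0.0825,-0.026,-0.1],"twist":[0,0,0]},
  {"xyz":[0.0825,-0.026,-0.115],"twist":[0,0,0]},
  {"xyz":[0.0825,-0.026,-0.125],"twist":[0,0,0]},
  {"xyz":[0.0825,-0.026,-0.13],"twist":[0,0,0]},
  {"xyz":[0.0825,-0.026,-0.13],"twist":[0,0,0]},
  {"xyz":[0.0825,-0.026,-0.13],"twist":[0,0,0]},
])

```text
time: 2.87
tool_pos: [0.5154, -0.1634, 0.0247]
ee_rot: [-1.573, -0.0, 1.127]
wrist_force: [-0.3, -0.2, -1.0]
width: 0.0938
```

```bash
python3 - <<'E'
from h import *
snap('wrist','w2');o=robot.get_obs(); print(o['time'],o['tool_pos'],o['ee_rot'],o['wrist_force'])
crop('w2',200,220,440,480,2.5,'w2c')
E
```

```text
2.9167 [ 0.51562946 -0.16367847  0.02513622] [-1.57370962e+00 -1.97898989e-04  1.12649289e+00] [ 0.79186048 -0.00525289 -0.01539289]
```

View pics/w2.png

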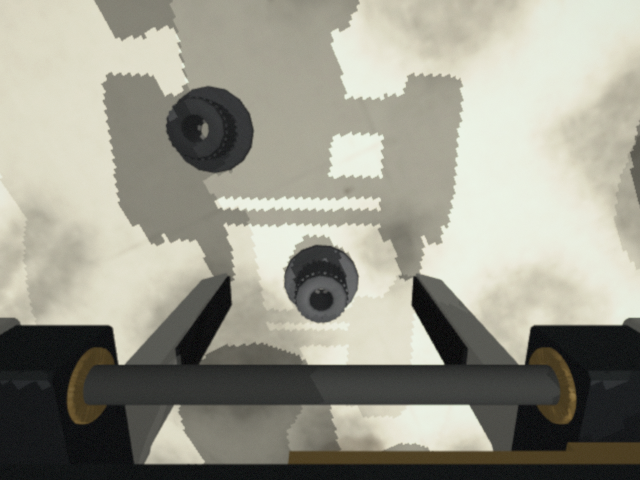

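```bash
python3 - <<'E'
from h import *
s=load('w2'); o=robot.get_obs(); p=o['tool_pos']
print(proj(s,[p[0],p[1],.029]), px(s,321.3,298,.029), p)
E
```

```text
(np.float64(318.8777097661449), np.float64(300.7479274475095)) [ 0.51483038 -0.1619916   0.029     ] [ 0.51562946 -0.16367847  0.02513622]
```

>>> step_arm([
  {"xyz":[0,0,-0.005],"twist":[0,0,0]},
  {"xyz":[0,0,-0.009],"twist":[0,0,0]},
  {"xyz":[0,0,-0.011],"twist":[0,0,0]},
  {"xyz":[0,0,-0.011],"twist":[0,0,0]},
  {"xyz":[0,0,-0.011],"twist":[0,0,0]},
])

```text
time: 3.33
tool_pos: [0.5143, -0.1635, 0.0123]
ee_rot: [-1.57, -0.0, 1.126]
wrist_force: [-0.5, -0.7, 0.2]
width: 0.094
```

```bash
python3 - <<'E'
from h import *
for i in range(5):
  o=robot.get_obs(); print(o['time'],o['tool_pos'],o['wrist_force'])
  robot.snapshot('top')
E
```

```text
3.3333 [ 0.51434186 -0.16351199  0.01233364] [-0.48746459 -0.70725491  0.15385988]
3.3833 [ 0.51451047 -0.1635717   0.01253091] [-0.13629938 -0.46796488  0.06206879]
3.4333 [ 0.51455208 -0.16357671  0.01257362] [0.33518876 1.02080388 0.87957879]
3.4833 [ 0.51460153 -0.16360946  0.01265162] [-0.35426087  0.20368919  0.77344428]
3.5333 [ 0.51463334 -0.16360879  0.01268921] [ 0.47604844  0.63173027 -1.25325042]
```

>>> step_arm([
  {"xyz":[0,0,0.0017],"twist":[0,0,0]},
  {"xyz":[0,0,0.0017],"twist":[0,0,0]},
  {"xyz":[0,0,0.0017],"twist":[0,0,0]},
  {"xyz":[0,0,0.0017],"twist":[0,0,0]},
  {"xyz":[0,0,0.0017],"twist":[0,0,0]},
  {"xyz":[0,0,0.0017],"twist":[0,0,0]},
])

```text
time: 4.08
tool_pos: [0.5145, -0.1635, 0.0142]
ee_rot: [-1.571, -0.0, 1.126]
wrist_force: [-0.2, -0.4, -0.4]
width: 0.0943
```

>>> step_arm([
  {"xyz":[0,0,0],"twist":[0,0,0]},
  {"xyz":[0,0,0],"twist":[0,0,0]},
  {"xyz":[0,0,0],"twist":[0,0,0]},
  {"xyz":[0,0,0],"twist":[0,0,0]},
  {"xyz":[0,0,0],"twist":[0,0,0]},
  {"xyz":[0,0,0],"twist":[0,0,0]},
  {"xyz":[0,0,0],"twist":[0,0,0]},
  {"xyz":[0,0,0],"twist":[0,0,0]},
  {"xyz":[0,0,0],"twist":[0,0,0]},
  {"xyz":[0,0,0],"twist":[0,0,0]},
], fingers=255)

```text
time: 4.92
tool_pos: [0.5145, -0.1635, 0.0142]
ee_rot: [-1.571, -0.0, 1.126]
wrist_force: [-0.4, -0.2, -0.6]
width: 0.0311
```

>>> step_arm([
  {"xyz":[0,0,0],"twist":[0,0,0]},
  {"xyz":[0,0,0],"twist":[0,0,0]},
  {"xyz":[0,0,0],"twist":[0,0,0]},
  {"xyz":[0,0,0],"twist":[0,0,0]},
  {"xyz":[0,0,0],"twist":[0,0,0]},
  {"xyz":[0,0,0],"twist":[0,0,0]},
])

```text
time: 5.42
tool_pos: [0.5145, -0.1635, 0.0142]
ee_rot: [-1.571, -0.0, 1.126]
wrist_force: [1.4, -0.0, -0.2]
width: 0.0254
```

>>> step_arm([
  {"xyz":[0,0,0.02],"twist":[0,0,0]},
  {"xyz":[0,0,0.05],"twist":[0,0,0]},
  {"xyz":[0,0,0.08],"twist":[0,0,0]},
  {"xyz":[0,0,0.11],"twist":[0,0,0]},
  {"xyz":[0,0,0.13],"twist":[0,0,0]},
  {"xyz":[0,0,0.13],"twist":[0,0,0]},
  {"xyz":[0,0,0.13],"twist":[0,0,0]},
])

```text
time: 6.0
tool_pos: [0.515, -0.1638, 0.1449]
ee_rot: [-1.573, -0.0, 1.126]
wrist_force: [-0.4, 0.5, -1.7]
width: 0.0255
```

```bash
python3 - <<'E'
from h import *
o=robot.get_obs(); print(o['time'],o['tool_pos'],o['ee_rot'],o['wrist_force'],o['width'])
snap('wrist','w3');snap('side','s3')
crop('w3',270,250,370,350,6,'w3c')
crop('s3',280,100,400,260,4,'s3c')
E
```

```text
6.0 [ 0.51503725 -0.16377705  0.14492717] [-1.57320391e+00 -1.27706012e-04  1.12597373e+00] [-0.37154918  0.51923489 -1.69255817] 0.025507385091459042
```

View pics/w3c.png

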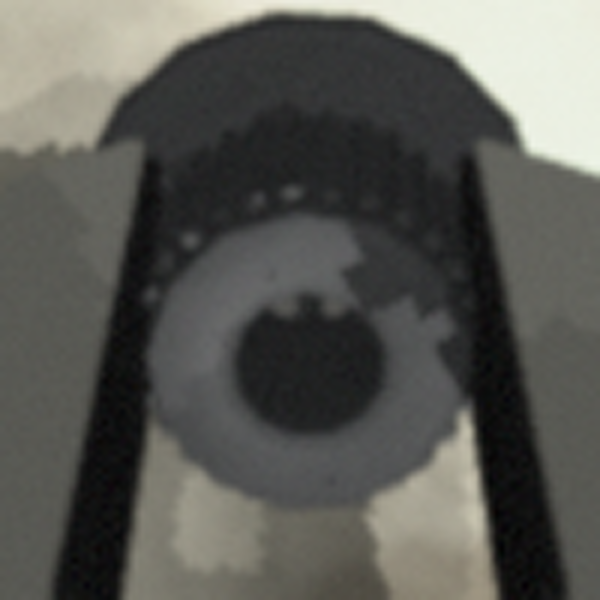

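View pics/s3.png

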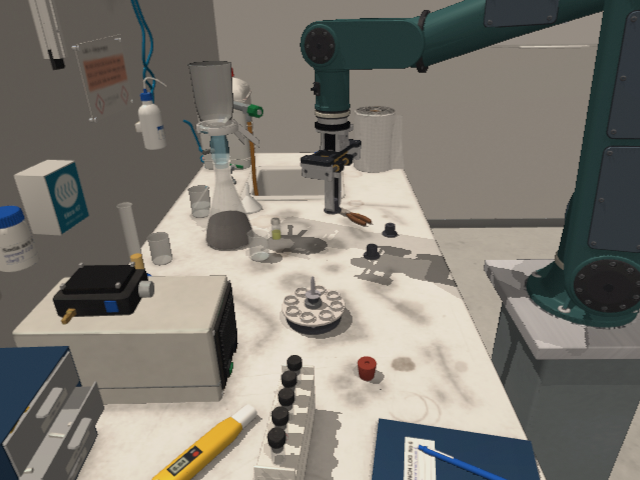

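```bash
python3 - <<'E'
from h import *
s=load('w3'); p=np.array([ 0.51503725,-0.16377705,0.14492717])
X=px(s,270+311/6,250+363/6,p[2]+.0148); print(X, X-p)
print(px(s,270+311/6,250+363/6))
o=robot.get_obs(); print(o['tool_pos'],o['ee_rot'],o['wrist_force'])
E
```

```text
[ 0.5160215  -0.16282838  0.15972717] [0.00098425 0.00094867 0.0148    ]
[ 0.52137351 -0.16534147  0.14728413]
[ 0.51334216 -0.16306639  0.14185707] [-1.56696696e+00  8.53870904e-05  1.12594004e+00] [ 0.67874439  0.32428929 -0.80297808]
```

>>> step_arm([
  {"xyz":[0.005,0.03,0],"twist":[0,0,0]},
  {"xyz":[0.01,0.06,0],"twist":[0,0,0]},
  {"xyz":[0.018,0.1,0],"twist":[0,0,0]},
  {"xyz":[0.025,0.14,0],"twist":[0,0,0]},
  {"xyz":[0.032,0.18,0],"twist":[0,0,0]},
  {"xyz":[0.037,0.21,0],"twist":[0,0,0]},
  {"xyz":[0.0405,0.2305,0],"twist":[0,0,0]},
  {"xyz":[0.0405,0.2305,0],"twist":[0,0,0]},
  {"xyz":[0.0405,0.2305,0],"twist":[0,0,0]},
  {"xyz":[0.0405,0.2305,0],"twist":[0,0,0]},
  {"xyz":[0.0405,0.2305,0],"twist":[0,0,0]},
  {"xyz":[0.0405,0.2305,0],"twist":[0,0,0]},
])

```text
time: 7.1
tool_pos: [0.5547, 0.0656, 0.1437]
ee_rot: [-1.57, 0.001, 1.124]
wrist_force: [-0.5, 1.1, -0.7]
width: 0.0256
```

>>> step_arm([
  {"xyz":[0,0,0],"twist":[0,0,0]},
  {"xyz":[0,0,0],"twist":[0,0,0]},
  {"xyz":[0,0,0],"twist":[0,0,0]},
  {"xyz":[0,0,0],"twist":[0,0,0]},
  {"xyz":[0,0,0],"twist":[0,0,0]},
  {"xyz":[0,0,0],"twist":[0,0,0]},
])

```text
time: 7.6
tool_pos: [0.555, 0.0669, 0.1443]
ee_rot: [-1.571, -0.0, 1.126]
wrist_force: [0.2, 0.4, -1.0]
width: 0.0256
```

```bash
python3 - <<'E'
from h import *
o=robot.get_obs(); print(o['time'],o['tool_pos'],o['ee_rot'],o['wrist_force'],o['width'])
snap('wrist','w4');snap('side','s4');snap('top','t4')
crop('w4',270,230,370,350,5,'w4c')
crop('s4',270,210,360,340,6,'s4c')
E
```

```text
7.6 [0.55503094 0.06694981 0.14428159] [-1.57091486e+00 -1.58765749e-04  1.12597041e+00] [ 0.23121964  0.38677372 -0.9688081 ] 0.025583955335145247
```

View pics/w4c.png

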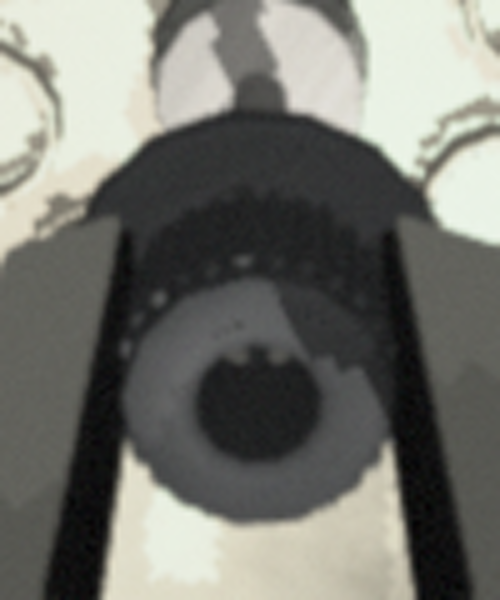

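View pics/s4c.png

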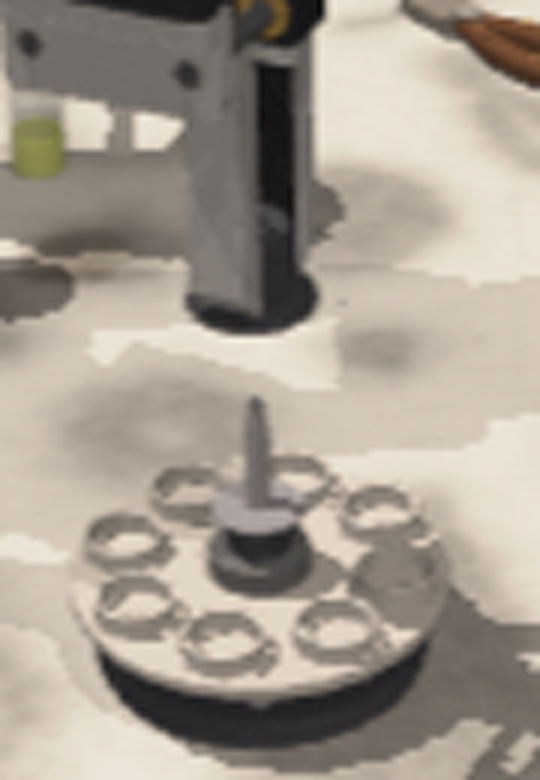

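View pics/t4.png

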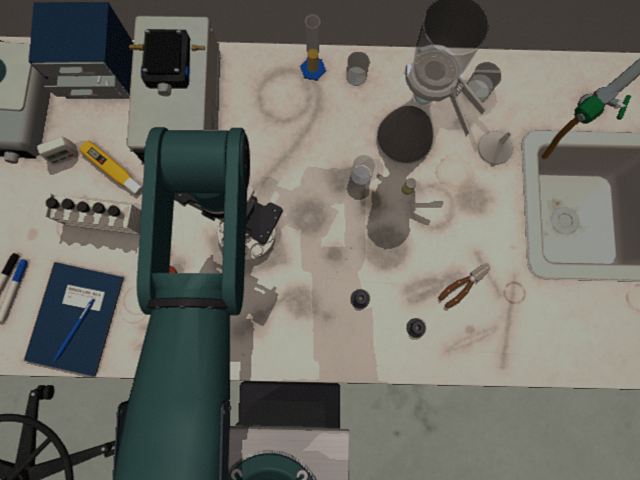

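```bash
python3 - <<'E'
from h import *
s=load('s4');w=load('w4')
for X in ([.555,.067,.055],[.555,.067,.096],[.555,.067,.130],[.556,.067,.130],[.555,.068,.13]): print(X,proj(s,X))
u=270;v=210
print('side obs tip',u+257/6,v+400/6,'base',u+257/6,v+500/6,'flange',u+253/6,v+305/6)
for X in ([.555,.067,.055],[.5555,.0675,.060],[.555,.067,.159],[.556,.068,.159]): print('w',X,proj(w,X))
print('wrist obs shaft u',270+262/5,230+85/5,'bore',270+258.5/5,230+404/5, px(w,270+258.5/5,230+404/5,.159))
g=cv2.cvtColor(s['p'],cv2.COLOR_RGB2GRAY)
for r in (258,260,261,262,263): print(r,g[r,296:328])
for r in (278,281,284): print(r,g[r,304:324])
E
```

```text
[0.555, 0.067, 0.055] (np.float64(313.2479836425557), np.float64(294.7357735331261))
[0.555, 0.067, 0.096] (np.float64(312.7579658040527), np.float64(276.6294152965321))
[0.555, 0.067, 0.13] (np.float64(312.3356582643894), np.float64(261.0249801140971))
[0.556, 0.067, 0.13] (np.float64(311.79728857709574), np.float64(261.0293064282452))
[0.555, 0.068, 0.13] (np.float64(312.3210958797443), np.float64(261.2951426306477))
side obs tip 312.8333333333333 276.6666666666667 base 312.8333333333333 293.3333333333333 flange 312.1666666666667 260.8333333333333
w [0.555, 0.067, 0.055] (np.float64(319.85533467651845), np.float64(248.06051717414786))
w [0.5555, 0.0675, 0.06] (np.float64(320.75944152475546), np.float64(250.26136515766976))
w [0.555, 0.067, 0.159] (np.float64(319.14024199122076), np.float64(309.3231656595866))
w [0.556, 0.068, 0.159] (np.float64(322.03448659351216), np.float64(310.27036948630945))
wrist obs shaft u 322.4 247.0 bore 321.7 310.8 [0.55617343 0.06774711 0.159     ]
258 [184 187 188 190 175 138 117 123 124 124 125 124 125 126 113 100  98  72
  42  43  42  41  43  45  44  45  86 158 194 193 193 193]
260 [195 197 198 200 162  84  68  74  83  84  85  89  96 105 109 103 104  83
  44  40  41  44  45  45  45  45  90 161 195 194 177 175]
261 [198 199 200 200 170 106  69  64  53  42  48  61  72  78  87  93  99  81
  43  46  46  46  46  45  45  49 119 179 196 194 194 194]
262 [198 198 200 201 199 171 104  50  38  37  37  35  35  41  47  60  79  70
  47  46  46  47  48  47  50  97 165 198 200 197 194 192]
263 [201 201 203 204 203 187 145  92  56  40  41  40  37  36  36  42  46  48
  47  49  52  46  53  79 115 172 201 212 221 218 205 188]
278 [157 158 158 158 158 160 154 126  96 112 156 183 184 187 191 194 197 199
 199 201]
281 [161 159 158 161 164 165 148 120 111 104 126 167 186 190 193 194 196 197
 197 198]
284 [163 162 160 160 158 157 142 116 108 102 114 162 194 194 194 196 198 198
 198 198]
```

>>> step_arm([
  {"xyz":[0,0,-0.01],"twist":[0,0,0]},
  {"xyz":[0,0,-0.02],"twist":[0,0,0]},
  {"xyz":[0,0,-0.03],"twist":[0,0,0]},
  {"xyz":[0,0,-0.036],"twist":[0,0,0]},
  {"xyz":[0,0,-0.04],"twist":[0,0,0]},
  {"xyz":[0,0,-0.044],"twist":[0,0,0]},
  {"xyz":[0,0,-0.046],"twist":[0,0,0]},
  {"xyz":[0,0,-0.048],"twist":[0,0,0]},
  {"xyz":[0,0,-0.048],"twist":[0,0,0]},
  {"xyz":[0,0,-0.048],"twist":[0,0,0]},
  {"xyz":[0,0,-0.048],"twist":[0,0,0]},
  {"xyz":[0,0,-0.048],"twist":[0,0,0]},
])

```text
time: 8.75
tool_pos: [0.555, 0.0672, 0.0967]
ee_rot: [-1.571, -0.001, 1.126]
wrist_force: [-2.6, 1.4, 3.2]
width: 0.0256
```

```bash
python3 - <<'E'
from h import *
o=robot.get_obs(); print(o['time'],o['tool_pos'],o['ee_rot'],o['wrist_force'],o['wrist_torque'])
snap('wrist','w5');snap('side','s5');
a=cv2.imread('pics/w5.png')[230:350,270:370];b=cv2.imread('pics/s5.png')[210:330,265:365]
cv2.imwrite('pics/c5.png',cv2.resize(np.hstack([a,b]),None,fx=4,fy=4,interpolation=cv2.INTER_CUBIC))
E
```

```text
8.75 [0.55502302 0.06716965 0.096654  ] [-1.57093792e+00 -5.33676470e-04  1.12611048e+00] [-2.57264502  1.42523216  3.17535971] [0.22646165 0.37170287 0.00385968]
```

View pics/c5.png

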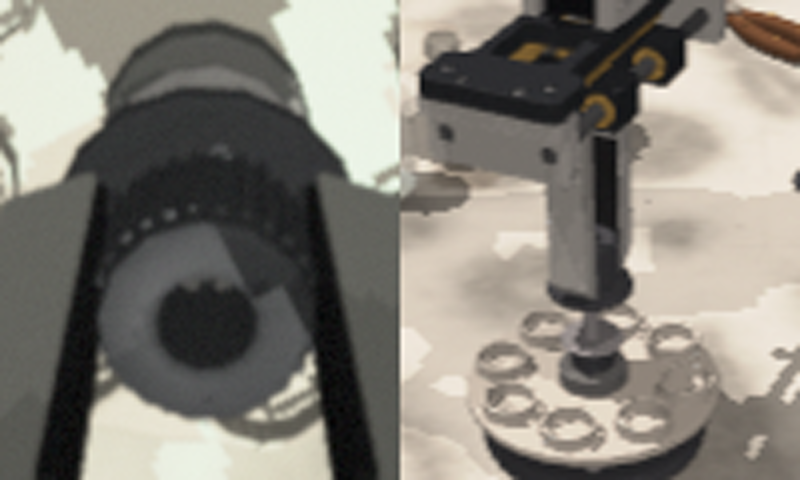

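>>> step_arm([
  {"xyz":[-0.0005,0.0002,0],"twist":[0,0,0]},
  {"xyz":[-0.001,0.0005,0],"twist":[0,0,0]},
  {"xyz":[-0.001,0.0005,0],"twist":[0,0,0]},
  {"xyz":[-0.001,0.0005,0],"twist":[0,0,0]},
  {"xyz":[-0.001,0.0005,0],"twist":[0,0,0]},
])

```text
time: 9.27
tool_pos: [0.5548, 0.0673, 0.0966]
ee_rot: [-1.573, -0.001, 1.126]
wrist_force: [0.9, 0.0, 2.6]
width: 0.0253
```

>>> step_arm([
  {"xyz":[0,0,0],"twist":[0,0,0]},
  {"xyz":[0,0,0],"twist":[0,0,0]},
])

```text
time: 9.43
tool_pos: [0.5547, 0.0673, 0.0966]
ee_rot: [-1.573, -0.001, 1.126]
wrist_force: [3.0, -0.5, 2.9]
width: 0.0257
```

>>> step_arm([
  {"xyz":[0,0,-0.001],"twist":[0,0,0]},
  {"xyz":[0,0,-0.002],"twist":[0,0,0]},
  {"xyz":[0,0,-0.002],"twist":[0,0,0]},
])

```text
time: 9.68
tool_pos: [0.5547, 0.0673, 0.0953]
ee_rot: [-1.573, -0.001, 1.126]
wrist_force: [1.0, 0.6, 5.8]
width: 0.0256
```

>>> step_arm([
  {"xyz":[0.0004,-0.0002,-0.0005],"twist":[0,0,0]},
  {"xyz":[0.0004,-0.0002,-0.001],"twist":[0,0,0]},
  {"xyz":[0.0004,-0.0002,-0.0015],"twist":[0,0,0]},
  {"xyz":[0.0004,-0.0002,-0.002],"twist":[0,0,0]},
  {"xyz":[0.0004,-0.0002,-0.0025],"twist":[0,0,0]},
  {"xyz":[0.0004,-0.0002,-0.003],"twist":[0,0,0]},
])

```text
time: 10.18
tool_pos: [0.555, 0.0673, 0.0931]
ee_rot: [-1.573, -0.001, 1.126]
wrist_force: [-1.4, -0.8, 8.7]
width: 0.0252
```

>>> step_arm([
  {"xyz":[0,0,-0.0005],"twist":[0,0,0]},
  {"xyz":[0,0,-0.001],"twist":[0,0,0]},
  {"xyz":[0,0,-0.0015],"twist":[0,0,0]},
  {"xyz":[0,0,-0.002],"twist":[0,0,0]},
  {"xyz":[0,0,-0.0025],"twist":[0,0,0]},
  {"xyz":[0,0,-0.003],"twist":[0,0,0]},
])

```text
time: 10.68
tool_pos: [0.555, 0.0673, 0.0902]
ee_rot: [-1.573, -0.001, 1.126]
wrist_force: [-0.6, -0.7, 9.5]
width: 0.026
```

>>> step_arm([
  {"xyz":[0,0,-0.0005],"twist":[0,0,0]},
  {"xyz":[0,0,-0.001],"twist":[0,0,0]},
  {"xyz":[0,0,-0.0015],"twist":[0,0,0]},
  {"xyz":[0,0,-0.002],"twist":[0,0,0]},
])

```text
time: 11.02
tool_pos: [0.555, 0.0672, 0.0882]
ee_rot: [-1.573, -0.001, 1.126]
wrist_force: [-1.9, 0.6, 9.2]
width: 0.0253
```

>>> step_arm([
  {"xyz":[0,0,-0.0005],"twist":[0,0,0]},
  {"xyz":[0,0,-0.001],"twist":[0,0,0]},
  {"xyz":[0,0,-0.0015],"twist":[0,0,0]},
  {"xyz":[0,0,-0.002],"twist":[0,0,0]},
  {"xyz":[0,0,-0.0025],"twist":[0,0,0]},
  {"xyz":[0,0,-0.003],"twist":[0,0,0]},
  {"xyz":[0,0,-0.0035],"twist":[0,0,0]},
  {"xyz":[0,0,-0.004],"twist":[0,0,0]},
])

```text
time: 11.68
tool_pos: [0.555, 0.0672, 0.0842]
ee_rot: [-1.573, -0.001, 1.126]
wrist_force: [-0.3, 0.1, 9.7]
width: 0.0259
```

>>> step_arm([
  {"xyz":[0,0,-0.0005],"twist":[0,0,0]},
  {"xyz":[0,0,-0.001],"twist":[0,0,0]},
  {"xyz":[0,0,-0.0015],"twist":[0,0,0]},
  {"xyz":[0,0,-0.002],"twist":[0,0,0]},
  {"xyz":[0,0,-0.0025],"twist":[0,0,0]},
  {"xyz":[0,0,-0.003],"twist":[0,0,0]},
  {"xyz":[0,0,-0.0035],"twist":[0,0,0]},
  {"xyz":[0,0,-0.004],"twist":[0,0,0]},
])

```text
time: 12.35
tool_pos: [0.555, 0.0672, 0.0802]
ee_rot: [-1.573, -0.001, 1.126]
wrist_force: [-1.9, -0.0, 9.3]
width: 0.0256
```

```bash
python3 - <<'E'
from h import *
snap('wrist','w6');snap('side','s6');
o=robot.get_obs(); print(o['time'],o['tool_pos'],o['ee_rot'],o['wrist_force'],o['wrist_torque'])
a=cv2.imread('pics/w6.png')[230:350,270:370];b=cv2.imread('pics/s6.png')[220:340,265:365]
cv2.imwrite('pics/c6.png',cv2.resize(np.hstack([a,b]),None,fx=4,fy=4,interpolation=cv2.INTER_CUBIC))
E
```

```text
12.45 [0.55493937 0.06724417 0.0800934 ] [-1.57255672e+00 -8.30508218e-04  1.12603827e+00] [-0.6083446  -0.68399606 10.50449813] [-0.0322398   0.22088528 -0.0067157 ]
```

View pics/c6.png

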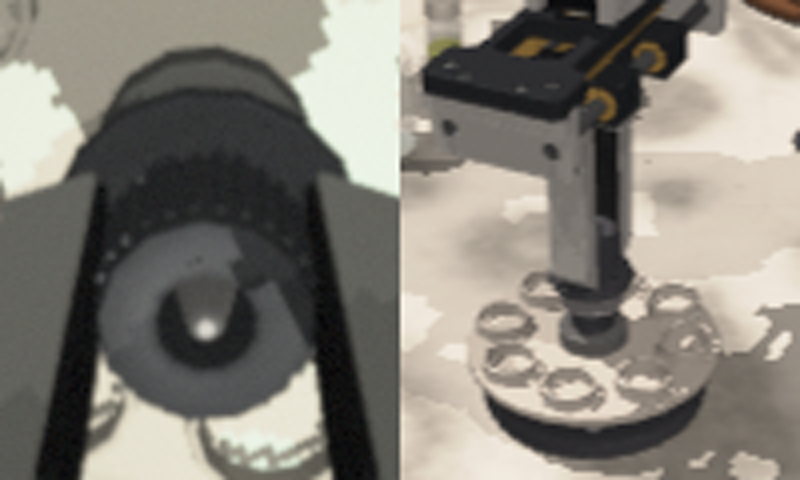

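>>> step_arm([
  {"xyz":[0,0,-0.0005],"twist":[0,0,0]},
  {"xyz":[0,0,-0.001],"twist":[0,0,0]},
  {"xyz":[0,0,-0.0015],"twist":[0,0,0]},
  {"xyz":[0,0,-0.002],"twist":[0,0,0]},
  {"xyz":[0,0,-0.0025],"twist":[0,0,0]},
  {"xyz":[0,0,-0.003],"twist":[0,0,0]},
  {"xyz":[0,0,-0.0035],"twist":[0,0,0]},
  {"xyz":[0,0,-0.004],"twist":[0,0,0]},
  {"xyz":[0,0,-0.0045],"twist":[0,0,0]},
  {"xyz":[0,0,-0.005],"twist":[0,0,0]},
])

```text
time: 13.28
tool_pos: [0.555, 0.0673, 0.0752]
ee_rot: [-1.573, -0.001, 1.126]
wrist_force: [-1.7, 0.2, 9.3]
width: 0.0257
```

>>> step_arm([
  {"xyz":[0,0,-0.00025],"twist":[0,0,0]},
  {"xyz":[0,0,-0.0005],"twist":[0,0,0]},
])

```text
time: 13.45
tool_pos: [0.555, 0.0673, 0.0747]
ee_rot: [-1.573, -0.001, 1.126]
wrist_force: [-0.5, 0.1, 9.9]
width: 0.0256
```

>>> step_arm([
  {"xyz":[0,0,-0.00025],"twist":[0,0,0]},
  {"xyz":[0,0,-0.0005],"twist":[0,0,0]},
])

```text
time: 13.62
tool_pos: [0.555, 0.0672, 0.0742]
ee_rot: [-1.573, -0.001, 1.126]
wrist_force: [-0.8, -0.3, 9.3]
width: 0.0256
```

>>> step_arm([
  {"xyz":[0,0,-0.00025],"twist":[0,0,0]},
  {"xyz":[0,0,-0.0005],"twist":[0,0,0]},
])

```text
time: 13.78
tool_pos: [0.555, 0.0673, 0.0737]
ee_rot: [-1.573, -0.001, 1.126]
wrist_force: [-1.6, -0.5, 10.1]
width: 0.0255
```

>>> step_arm([
  {"xyz":[0,0,-0.00025],"twist":[0,0,0]},
  {"xyz":[0,0,-0.0005],"twist":[0,0,0]},
])

```text
time: 13.95
tool_pos: [0.555, 0.0673, 0.0732]
ee_rot: [-1.573, -0.001, 1.126]
wrist_force: [-1.8, 0.7, 9.6]
width: 0.0255
```

>>> step_arm([
  {"xyz":[0,0,-0.00025],"twist":[0,0,0]},
  {"xyz":[0,0,-0.0005],"twist":[0,0,0]},
])

```text
time: 14.12
tool_pos: [0.5549, 0.0673, 0.0727]
ee_rot: [-1.573, -0.001, 1.126]
wrist_force: [-2.3, -0.0, 8.9]
width: 0.0254
```

>>> step_arm([
  {"xyz":[0,0,-0.00025],"twist":[0,0,0]},
  {"xyz":[0,0,-0.0005],"twist":[0,0,0]},
])

```text
time: 14.28
tool_pos: [0.555, 0.0672, 0.0723]
ee_rot: [-1.573, -0.001, 1.126]
wrist_force: [-1.3, -0.6, 9.7]
width: 0.0256
```

>>> step_arm([
  {"xyz":[0,0,-0.00025],"twist":[0,0,0]},
  {"xyz":[0,0,-0.0005],"twist":[0,0,0]},
])

```text
time: 14.45
tool_pos: [0.5549, 0.0673, 0.0717]
ee_rot: [-1.573, -0.001, 1.126]
wrist_force: [-0.4, -0.6, 9.7]
width: 0.0257
```

>>> step_arm([
  {"xyz":[0,0,-0.00025],"twist":[0,0,0]},
  {"xyz":[0,0,-0.0005],"twist":[0,0,0]},
])

```text
time: 14.62
tool_pos: [0.555, 0.0673, 0.0713]
ee_rot: [-1.573, -0.001, 1.126]
wrist_force: [-1.0, -0.1, 8.9]
width: 0.0258
```

>>> step_arm([
  {"xyz":[0,0,-0.00025],"twist":[0,0,0]},
  {"xyz":[0,0,-0.0005],"twist":[0,0,0]},
])

```text
time: 14.78
tool_pos: [0.555, 0.0673, 0.0707]
ee_rot: [-1.573, -0.001, 1.126]
wrist_force: [-0.1, -0.2, 9.8]
width: 0.0252
```

>>> step_arm([
  {"xyz":[0,0,-0.00025],"twist":[0,0,0]},
  {"xyz":[0,0,-0.0005],"twist":[0,0,0]},
])

```text
time: 14.95
tool_pos: [0.555, 0.0673, 0.0703]
ee_rot: [-1.573, -0.001, 1.126]
wrist_force: [-0.8, 0.0, 10.0]
width: 0.0258
```

>>> step_arm([
  {"xyz":[0,0,-0.00025],"twist":[0,0,0]},
  {"xyz":[0,0,-0.0005],"twist":[0,0,0]},
])

```text
time: 15.12
tool_pos: [0.555, 0.0673, 0.0701]
ee_rot: [-1.573, -0.001, 1.126]
wrist_force: [-2.2, -0.7, 11.3]
width: 0.0258
```

>>> step_arm([
  {"xyz":[0,0,-0.00025],"twist":[0,0,0]},
  {"xyz":[0,0,-0.0005],"twist":[0,0,0]},
])

```text
time: 15.28
tool_pos: [0.555, 0.0673, 0.0698]
ee_rot: [-1.573, -0.001, 1.126]
wrist_force: [-3.1, 0.5, 13.0]
width: 0.0254
```

>>> step_arm([
  {"xyz":[0,0,-0.00025],"twist":[0,0,0]},
])

```text
time: 15.37
tool_pos: [0.555, 0.0672, 0.0697]
ee_rot: [-1.573, -0.001, 1.126]
wrist_force: [-2.2, 1.2, 13.5]
width: 0.0256
```

>>> step_arm([
  {"xyz":[0,0,-0.00025],"twist":[0,0,0]},
])

```text
time: 15.45
tool_pos: [0.555, 0.0673, 0.0696]
ee_rot: [-1.573, -0.001, 1.126]
wrist_force: [-3.2, -0.3, 15.1]
width: 0.0259
```

>>> step_arm([
  {"xyz":[0,0,-0.00025],"twist":[0,0,0]},
])

```text
time: 15.53
tool_pos: [0.555, 0.0673, 0.0695]
ee_rot: [-1.573, -0.001, 1.126]
wrist_force: [-2.7, 0.6, 14.3]
width: 0.0255
```

>>> step_arm([
  {"xyz":[0,0,-0.00025],"twist":[0,0,0]},
])

```text
time: 15.62
tool_pos: [0.5551, 0.0672, 0.0694]
ee_rot: [-1.573, -0.001, 1.126]
wrist_force: [-3.3, -0.0, 14.9]
width: 0.0257
```

```bash
python3 - <<'E'
from h import *
for i in range(5):
  robot.snapshot('top'); o=robot.get_obs(); print(o['time'],o['tool_pos'].round(5),o['wrist_force'].round(2))
E
```

```text
15.6667 [0.55504 0.06729 0.06942] [-2.36 -0.8  14.02]
15.7167 [0.55503 0.06726 0.06944] [-3.310e+00 -1.000e-02  1.416e+01]
15.7667 [0.55504 0.06725 0.06946] [-4.   -0.18 14.52]
15.8167 [0.55503 0.06728 0.06943] [-3.04 -0.19 15.23]
15.8667 [0.55505 0.06725 0.06945] [-2.76 -0.62 14.39]
```

>>> step_arm([
  {"xyz":[0,0,-0.00025],"twist":[0,0,0]},
  {"xyz":[0,0,-0.0005],"twist":[0,0,0]},
])

```text
time: 16.03
tool_pos: [0.555, 0.0672, 0.0692]
ee_rot: [-1.573, -0.001, 1.126]
wrist_force: [-3.7, 0.3, 16.1]
width: 0.0256
```

>>> step_arm([
  {"xyz":[0,0,-0.00025],"twist":[0,0,0]},
  {"xyz":[0,0,-0.0005],"twist":[0,0,0]},
])

```text
time: 16.2
tool_pos: [0.5551, 0.0673, 0.0691]
ee_rot: [-1.573, -0.001, 1.126]
wrist_force: [-3.9, 0.2, 17.6]
width: 0.0255
```

```bash
python3 - <<'E'
from h import *
for i in range(4):
  robot.snapshot('top'); o=robot.get_obs(); print(o['time'],o['tool_pos'].round(5),o['ee_rot'].round(4),o['wrist_force'].round(2))
E
```

```text
16.25 [0.55508 0.06726 0.06907] [-1.5733e+00 -1.1000e-03  1.1261e+00] [-3.97  0.4  17.14]
16.3 [0.55508 0.06727 0.06905] [-1.5733e+00 -1.1000e-03  1.1261e+00] [-4.44 -0.76 15.43]
16.35 [0.55508 0.06727 0.06906] [-1.5733e+00 -1.1000e-03  1.1261e+00] [-4.33 -1.16 16.11]
16.4 [0.55508 0.06726 0.06905] [-1.5733e+00 -1.1000e-03  1.1261e+00] [-4.04  0.1  16.88]
```

>>> step_arm([
  {"xyz":[0,0,-0.00025],"twist":[0,0,0]},
  {"xyz":[0,0,-0.0005],"twist":[0,0,0]},
])

```text
time: 16.57
tool_pos: [0.5551, 0.0672, 0.0688]
ee_rot: [-1.573, -0.001, 1.126]
wrist_force: [-5.5, -0.0, 18.1]
width: 0.0256
```

>>> step_arm([
  {"xyz":[0,0,-0.00025],"twist":[0,0,0]},
  {"xyz":[0,0,-0.0005],"twist":[0,0,0]},
])

```text
time: 16.73
tool_pos: [0.5551, 0.0673, 0.0687]
ee_rot: [-1.574, -0.001, 1.126]
wrist_force: [-5.5, -0.6, 19.2]
width: 0.0259
```

```bash
python3 - <<'E'
from h import *
F=[]
for i in range(6):
  robot.snapshot('top'); o=robot.get_obs(); F.append(o['wrist_force'])
print(o['time'],o['tool_pos'].round(5),o['ee_rot'].round(4),np.mean(F,0),np.std(F,0))
E
```

```text
17.0333 [0.55511 0.06724 0.06864] [-1.5736e+00 -1.1000e-03  1.1261e+00] [-5.02561568 -0.26493304 18.47463724] [0.59793231 0.31942176 0.40242968]
```

>>> step_arm([
  {"xyz":[0,0,-0.00025],"twist":[0,0,0]},
  {"xyz":[0,0,-0.0004],"twist":[0,0,0]},
  {"xyz":[0,0,-0.0004],"twist":[0,0,0]},
  {"xyz":[0,0,-0.0004],"twist":[0,0,0]},
])

```text
time: 17.37
tool_pos: [0.5551, 0.0672, 0.0685]
ee_rot: [-1.574, -0.001, 1.126]
wrist_force: [-6.1, -0.3, 19.5]
width: 0.0258
```

```bash
python3 - <<'E'
from h import *
F=[]
for i in range(4):
  robot.snapshot('top'); o=robot.get_obs(); F.append(o['wrist_force'])
print(o['time'],o['tool_pos'].round(5),o['ee_rot'].round(4),np.mean(F,0),np.std(F,0))
E
```

```text
17.5667 [0.55512 0.06724 0.0685 ] [-1.5736e+00 -1.2000e-03  1.1261e+00] [-5.62910997 -0.73219068 19.90490451] [0.18983531 0.71234121 0.3614963 ]
```

>>> step_arm([
  {"xyz":[0,0,0.0004],"twist":[0,0,0]},
  {"xyz":[0,0,0.0008],"twist":[0,0,0]},
  {"xyz":[0,0,0.0008],"twist":[0,0,0]},
])

```text
time: 17.82
tool_pos: [0.5551, 0.0673, 0.0686]
ee_rot: [-1.573, -0.001, 1.126]
wrist_force: [-5.2, 0.1, 17.6]
width: 0.0256
```

>>> step_arm([
  {"xyz":[0,0,0.0005],"twist":[0,0,0]},
  {"xyz":[0,0,0.001],"twist":[0,0,0]},
  {"xyz":[0,0,0.001],"twist":[0,0,0]},
])

```text
time: 18.07
tool_pos: [0.5551, 0.0672, 0.0687]
ee_rot: [-1.573, -0.001, 1.126]
wrist_force: [-3.1, -1.0, 13.5]
width: 0.0255
```

```bash
python3 - <<'E'
from h import *
F=[]
for i in range(3):
  robot.snapshot('top'); o=robot.get_obs(); F.append(o['wrist_force'])
print(o['time'],o['tool_pos'].round(5),o['ee_rot'].round(4),np.mean(F,0),np.std(F,0))
E
```

```text
18.2167 [0.55505 0.06726 0.06867] [-1.5730e+00 -1.0000e-03  1.1261e+00] [-3.11232927 -0.10103311 13.53242553] [0.4019162  0.05324247 0.38210314]
```

>>> step_arm([
  {"xyz":[0,0,0.0005],"twist":[0,0,0]},
  {"xyz":[0,0,0.001],"twist":[0,0,0]},
  {"xyz":[0,0,0.0015],"twist":[0,0,0]},
  {"xyz":[0,0,0.0015],"twist":[0,0,0]},
])

```text
time: 18.55
tool_pos: [0.555, 0.0672, 0.0688]
ee_rot: [-1.573, -0.001, 1.126]
wrist_force: [-1.4, 0.2, 8.7]
width: 0.0255
```

>>> step_arm([
  {"xyz":[0,0,0.0003],"twist":[0,0,0]},
  {"xyz":[0,0,0.0006],"twist":[0,0,0]},
  {"xyz":[0,0,0.0006],"twist":[0,0,0]},
])

```text
time: 18.8
tool_pos: [0.5549, 0.0673, 0.0688]
ee_rot: [-1.572, -0.001, 1.126]
wrist_force: [-0.1, -0.5, 5.8]
width: 0.0258
```

```bash
python3 - <<'E'
from h import *
F=[]
for i in range(3):
  robot.snapshot('top'); o=robot.get_obs(); F.append(o['wrist_force'])
print(o['time'],o['tool_pos'].round(5),o['ee_rot'].round(4),np.mean(F,0),np.std(F,0))
E
```

```text
18.95 [0.55493 0.06725 0.06882] [-1.5723e+00 -7.0000e-04  1.1260e+00] [0.1148471  0.22555871 6.71884624] [0.61779851 0.57083286 0.2639614 ]
```

>>> step_arm([
  {"xyz":[0,0,0.0004],"twist":[0,0,0]},
  {"xyz":[0,0,0.0008],"twist":[0,0,0]},
  {"xyz":[0,0,0.0012],"twist":[0,0,0]},
  {"xyz":[0,0,0.0012],"twist":[0,0,0]},
  {"xyz":[0,0,0.0012],"twist":[0,0,0]},
])

```text
time: 19.37
tool_pos: [0.5548, 0.0673, 0.0689]
ee_rot: [-1.572, -0.001, 1.126]
wrist_force: [3.0, 0.2, 2.4]
width: 0.0255
```

```bash
python3 - <<'E'
from h import *
F=[]
for i in range(3):
  robot.snapshot('wrist'); o=robot.get_obs(); F.append(o['wrist_force'])
print(o['time'],o['tool_pos'].round(5),o['ee_rot'].round(4),np.mean(F,0),np.std(F,0))
snap('wrist','w7')
E
```

```text
19.5167 [0.55483 0.06728 0.06893] [-1.5717e+00 -5.0000e-04  1.1260e+00] [ 3.57145037 -0.08311238  2.04908105] [0.34286963 0.32332873 0.57803002]
```

>>> step_arm([
  {"xyz":[0,0,0],"twist":[0,0,0]},
  {"xyz":[0,0,0],"twist":[0,0,0]},
  {"xyz":[0,0,0],"twist":[0,0,0]},
  {"xyz":[0,0,0],"twist":[0,0,0]},
  {"xyz":[0,0,0],"twist":[0,0,0]},
  {"xyz":[0,0,0],"twist":[0,0,0]},
  {"xyz":[0,0,0],"twist":[0,0,0]},
  {"xyz":[0,0,0],"twist":[0,0,0]},
  {"xyz":[0,0,0],"twist":[0,0,0]},
  {"xyz":[0,0,0],"twist":[0,0,0]},
], fingers=0)

```text
time: 20.4
tool_pos: [0.5544, 0.0673, 0.0689]
ee_rot: [-1.571, -0.0, 1.126]
wrist_force: [-0.3, -0.7, 1.0]
width: 0.0891
```

```bash
python3 - <<'E'
from h import *
o=robot.get_obs(); print(o['time'],o['tool_pos'],o['wrist_force'],o['width'])
snap('wrist','w8')
a=load('w7')['p'][230:350,270:370];b=load('w8')['p'][230:350,270:370]
cv2.imwrite('pics/c8.png',cv2.resize(np.hstack([a,b])[:,:,::-1],None,fx=4,fy=4,interpolation=cv2.INTER_CUBIC))
E
```

```text
20.4 [0.55435925 0.06732297 0.06886974] [-0.34469608 -0.66400326  0.99598142] 0.08909786671598362
```

View pics/c8.png

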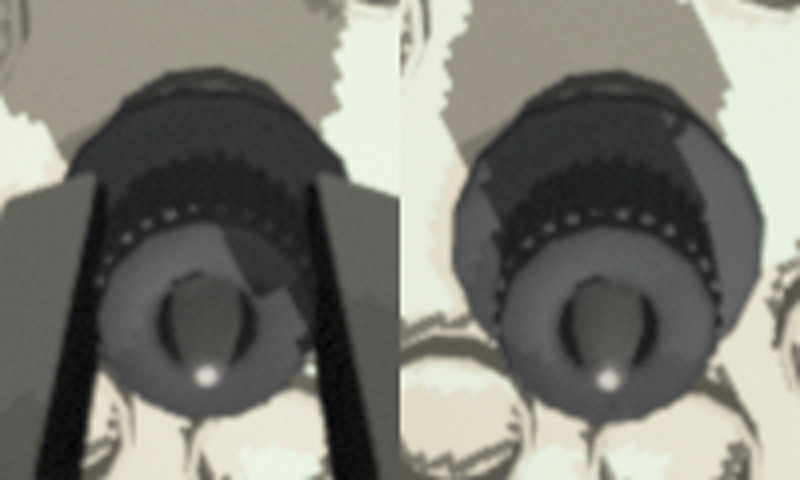

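>>> step_arm([
  {"xyz":[0,0,0.005],"twist":[0,0,0]},
  {"xyz":[0,0,0.02],"twist":[0,0,0]},
  {"xyz":[0,0,0.04],"twist":[0,0,0]},
  {"xyz":[0,0,0.07],"twist":[0,0,0]},
  {"xyz":[0,0,0.09],"twist":[0,0,0]},
  {"xyz":[0,0,0.1],"twist":[0,0,0]},
  {"xyz":[0,0,0.1],"twist":[0,0,0]},
  {"xyz":[0,0,0.1],"twist":[0,0,0]},
  {"xyz":[0,0,0.1],"twist":[0,0,0]},
  {"xyz":[0,0,0.1],"twist":[0,0,0]},
])

```text
time: 21.28
tool_pos: [0.5533, 0.0673, 0.1667]
ee_rot: [-1.567, 0.002, 1.126]
wrist_force: [0.1, -0.7, 0.3]
width: 0.0937
```

```bash
python3 - <<'E'
from h import *
o=robot.get_obs(); print(o['time'],o['tool_pos'],o['wrist_force'],o['width'])
snap('side','s9');snap('wrist','w9');snap('top','t9')
a=load('s9')['p'][220:345,260:370];b=load('w9')['p'][220:345,260:370]
cv2.imwrite('pics/c9.png',cv2.resize(np.hstack([a,b])[:,:,::-1],None,fx=3.6,fy=3.6,interpolation=cv2.INTER_CUBIC))
E
```

```text
21.2833 [0.55330805 0.06726093 0.16667894] [ 0.10883583 -0.6963514   0.31166748] 0.09369675605540491
```

View pics/c9.png

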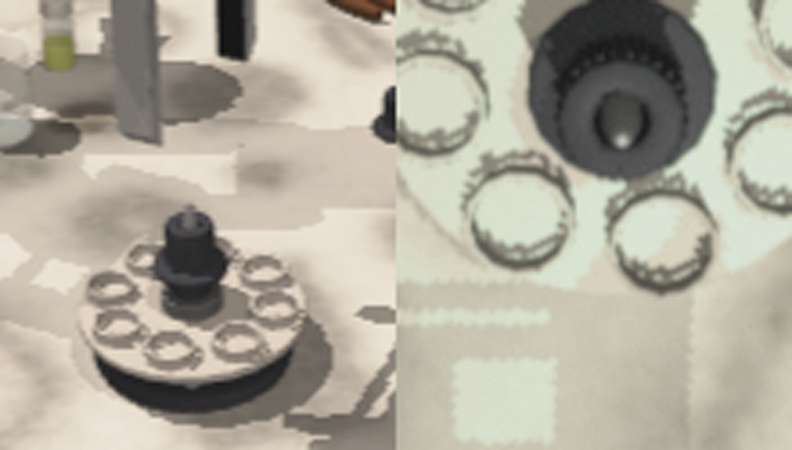

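View pics/t9.png

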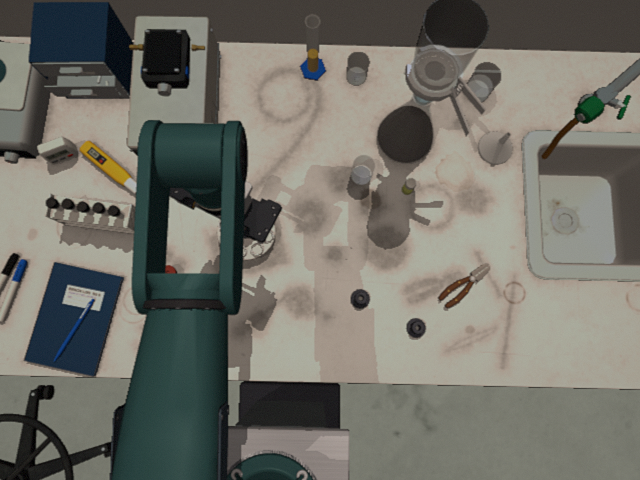

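The cap sits upright and centred on the shaft, the shaft's tip shows through its bore, the gripper is clear, and the bystanders visible here have not moved. I'm handing it in.

```bash
python3 - <<'E'
from h import *
robot.close_job()
E
```

```text
the job is handed in; nothing more can be done
```

The cap is on the carousel shaft, flange down and pressed against the spring washer, and the job was handed in at about 21 s. No verdict was reported.

- **Which cap:** I took the one at (354,254) in the top view, 0.538 m from the base. Its look-alikes are at about 0.452 m and 0.465 m.
- **Pressing:** the teeth dragged at about 9.6 N. The cap met the washer with its underside roughly 56 mm above the worktop. I pressed about 1.8 mm further, to about 19.9 N in all, so roughly 10 N on the washer.
- **Letting go:** I eased the push to about 2 N before opening the gripper. By then the cap had come back up about 0.4 mm, leaving roughly 1.4 mm of squash, or about 8 N. This figure is worked out from the arm's position; the washer load itself cannot be measured after release.
- **Last checks:** the pictures show the cap upright and on the axis, and it did not visibly move when the fingers opened. The gripper was empty, about 10 cm up, with about zero force.
- **Bystanders:** the beaker, vial and pliers had not visibly moved in the last top view. The arm mostly hid the plug there, so I could not check it fully, but the gripper never went near it.
- **Sideways push:** the first touch on the shaft's tip gave about 3 N, which I corrected by about 1 mm. It rose to about 6 N at full press and was gone after release.

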